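# Turn the breakfast turntable to the jam

### The arm

A 6-joint arm with a two-finger parallel gripper is mounted at the origin on the work surface. World frame = base frame: x ahead of the robot, y to its left, z up, the work surface at z = 0. Lengths are in mm, angles in rad, forces in N, time in s.
With the tool pointing down it reaches from about 350 to 875 mm from the base axis. Payload 4.2 kg.
Tool frame: the origin (TCP) lies at the very end of the fingers, on their centre line; the grasp point (between the pads) lies 19 mm behind it; z points along the fingers, y is the line along which they close (so a half turn about z gives the same grasp; the last joint's range is limited). The gripper opens to 85 mm and grips with 20 to 120 N. Pads are 22 mm wide; open, the fingers measure 114 mm over their backs; the gripper's body (76 mm by 85 mm) begins 54 mm behind the grasp point. The pads swing forward as they close: fully open they stand 13 mm farther back than shut.
Start: joints at [-1.041, 0.385, 0.008, 0, -1.194, -0.259], TCP at [167.205, -602.197, 231.312] pointing down, gripper open.
Joint ranges: [-3.14, 3.14], [-1.21, 2.06], [-1.07, 1.41], [-3.16, 2.05], [-2.99, -0.16], [-3.1, 3.1]. Speed limits (rad/s): [2.79, 2.79, 3.14, 3.14, 3.14, 3.14].

### API

Orientations are given as a unit quaternion [x, y, z, w].
In Python, from bench import arm, optics gives the robot as it stands. The module is installed in compiled form; this text tells all that it offers.
- The arm moves only by the tool step_arm, never from a script. Its argument "motion" is a list of rows, each an object with "dr": the turn, a rotation vector about the tool's x, y, z in units of 8 degrees (1.0 is 8 degrees), a list of three; "slide": the shift along the tool's x, y, z in mm, a list of three; "jaw": the finger opening in mm, from 0 to 85.4. A call has exactly 8 rows; each row is the pose to reach, as a shift and turn from the pose commanded when the call began, along the tool's axes at that moment; what a row does not reach only later rows make up. A row lasts 1/8 s, in which the tool goes at most 62.5 mm and 10.7 degrees, less where a joint would pass 70% of its speed; a pose out of reach is approached as far as the arm can. A call with a gripper value outside its range is refused whole. The fingers move at their own pace and stop on an object; the grip force is fixed at half the most. Time passes only in rows, so rows that repeat a pose let the fingers close, or fill a call up. It gives the time, the measured TCP pose, the force, the opening and the grip force at its end, in the units of the state.
- arm.read_state(): the state, without advancing time (a new reading comes with each control period).
- optics.get_image(name): name is "scene" or "side" or "wrist"; returns the picture (400x640x3 uint8, blue, green, red); there is no depth.
- optics.camera_info(name): a dict with "camera_matrix" (3x3 intrinsics, pixels), "view" (4x4, takes a point from world to camera coordinates); the wrist camera has in their place "T_tool_cam" (4x4, takes a point from camera to tool coordinates, whose origin is the TCP and whose axes are the flange's). Camera axes: x right, y up, looking along -z (the intrinsics and any distortion apply to the point x, -y, -z); pixel columns grow to the right and rows downward; lengths in mm; the calibration is good to about 2 mm. A picture is of the moment at which its call begins: read the wrist's pose just before it. camera_info takes no time and is no camera call.
- arm.job_done(): hands the job in; it is judged then, once.
The state is a dict: "clock": time; "joints": joint angles; "joint_vel": joint speeds; "joint_efforts": joint torques, N m; "position": TCP position; "ee_rot": TCP orientation; "contact_force": force on the tool from outside, world axes, zero at the start; "wrist_torque": the same for the moment, N m; "gripper_width": finger opening in mm; "grasp_force": force on a finger pad.
Only numpy, scipy, OpenCV 4.12 (cv2) and the standard library are available. Lean on these libraries where they do the work, as an engineer would, in place of code of your own. Each camera call takes 0.05 s, during which the arm holds its last target. There are 200 camera calls.

### The job

Spin the breakfast turntable by pushing its rim with the fingertips until the black jam pot stands at the front, squarely in line with the red pointer of the base, and leave it at rest there. Do not touch, lift or tip any of the four things that ride on the turntable, and leave everything else on the desk where it is.

Things in the scene. Friction and masses are not known exactly. Their poses are not given: they have to be found in the camera images.
- hub (a point): Centre of the turntable's upper face, on its upright axis, 34 mm above the desk. The turntable is a round bamboo disc with a cork face, 280 mm across, 12 mm thick. This point's axes turn with the disc: z up, x towards the jam pot. The four things stand 72 mm from the axis at 0 (jam pot), 90, 180 and 270 degrees from x; which of the other three is where varies.
- stud (a point): Middle of one of eight alike upright dark wooden studs on the disc's rim, made to be pushed sideways by a fingertip: 12 mm thick, from 34 to 64 mm above the desk, 128 mm from the axis. They stand 45 degrees (98 mm) apart, at 22.5 (this one), 67.5, 112.5 ... 337.5 degrees counter-clockwise from the hub's x axis, and turn with the disc.
- knob (a point): Top of the wooden knob at the disc's centre, 22 mm wide, 68 mm above the desk. From it two crossed bamboo dividers, 6 mm thick and up to 56 mm above the desk, run out at 45, 135, 225 and 315 degrees from the hub's x axis to 100 mm from the axis.
- turntable (a joint): Turning of the disc in rad, 0 at the start, growing counter-clockwise seen from above. It turns either way (no stop within four turns), needs about 1 N sideways at a stud, has no detents and stays where it is left, coasting only a little.
- front_spot (a point): Fixed point 72 mm from the axis, 34 mm above the desk: the centre of the jam pot's foot is here when the pot is squarely at the front. The line from the hub through it runs along the red pointer, whose red arrow-shaped end shows just outside the rim (143 to 195 mm from the axis, 30 mm wide, 26 mm high), fixed. The front is towards the robot, up to about 30 degrees either side.
- jam_pot: Black ceramic jam pot with a fitted black lid and knob, 58 mm across and 62 mm tall, loose, standing on the disc 72 mm from the axis; origin at the centre of its underside.
- honey_jar: Amber glass honey jar with a brass lid, 54 mm across and 54 mm tall, loose on the disc; origin at the centre of its underside.
- sugar_pot: White ceramic sugar pot with lid and knob, 58 mm across and 57 mm tall, loose on the disc; origin at the centre of its underside.
- acrylic_box: Transparent acrylic box with a closed flip-top lid, sugar lumps inside, 54 by 54 by 48 mm, loose on the disc; origin at the centre of its underside.
- coaster: Round bamboo coaster, 96 mm across and 8 mm thick, on the desk; origin under its centre. The cup stands on it.
- cup: White demitasse cup with one handle, 60 mm across and 55 mm tall, on the coaster; origin at the centre of its underside.
- spoon: Stainless demitasse spoon, 120 mm long and 4 mm thick, lying on the desk; origin under its bowl, handle to its -x.
- plate: Blue ceramic plate, 170 mm across and 16 mm high, on the desk; origin at the centre of its underside.

How it is judged (in metres and radians):
At the end, for the whole second after the job is handed in: The centre of the black jam pot's foot is within 16 mm (about 13 degrees of turn) of the front spot, the turntable is at rest (below 0.05 rad/s), and all four things stand upright (within 0.15 rad) on the disc, 60 to 84 mm from its axis (horizontal distance between jam_pot and front_spot below 0.016 m and velocity of joint turntable between -0.05 and 0.05 rad/s and angle between each of jam_pot, honey_jar, sugar_pot, acrylic_box's own z axis and vertical below 0.15 rad and horizontal distance between jam_pot and hub between 0.06 and 0.084 m and height (world z) of jam_pot between 0.028 and 0.042 m and horizontal distance between honey_jar and hub between 0.06 and 0.084 m and height (world z) of honey_jar between 0.028 and 0.042 m and horizontal distance between sugar_pot and hub between 0.06 and 0.084 m and height (world z) of sugar_pot between 0.028 and 0.042 m and horizontal distance between acrylic_box and hub between 0.06 and 0.084 m and height (world z) of acrylic_box between 0.028 and 0.042 m); the robot touches nothing.
It fails at once if the robot touches one of the four things on the turntable (contact force between any of the fingers, the arm and jam_pot above 0.3 N or contact force between any of the fingers, the arm and honey_jar above 0.3 N or contact force between any of the fingers, the arm and sugar_pot above 0.3 N or contact force between any of the fingers, the arm and acrylic_box above 0.3 N).
It fails at once if one of the four things on the turntable is lifted or tipped (height (world z) of any of jam_pot, honey_jar, sugar_pot, acrylic_box above 0.046 m or angle between any of jam_pot, honey_jar, sugar_pot, acrylic_box's own z axis and vertical above 0.3 rad).
It fails at once if the coaster, cup, spoon or plate is moved by more than 15 mm (distance of any of coaster, cup, spoon, plate from where it was at the start of the episode above 0.015 m).
It also fails if it takes over 51 s, if anything falls off the work surface, if the arm or the gripper's body presses on something with over 40 N, if the wrist force passes 120 N, or if a joint passes its speed limit or range.

## Working session

There is one attempt and no reset: what is moved stays moved. The work goes in short steps, Python scripts to look and compute and a tool call to move; the robot and the scene stay as the last step left them, time stands still between calls to the robot, and variables do not carry over. Pictures are saved under pics/ and viewed, at most 10 in all, crops included, and the job is handed in when it is done.

Besides the shell and the picture viewer there is one more tool, called after ">>>" by a JSON object that holds its "method" and its "body", one argument or row to a line. step_arm: Moves the arm, as the interface text tells. Its arguments: {"type":"object","properties":{"motion":{"type":"array","items":{"type":"object","properties":{"dr":{"type":"array","items":{"type":"number"}},"slide":{"type":"array","items":{"type":"number"}},"jaw":{"type":"number"}}}}},"required":["motion"]}

```bash
mkdir -p pics
python3 - <<'E'
from bench import arm, optics
import cv2, json
s=arm.read_state(); print({k:s[k] for k in('clock','position','ee_rot','gripper_width')})
for n in('scene','side'):
    cv2.imwrite(f'pics/{n}0.png',optics.get_image(n)); i=optics.camera_info(n); print(n,i)
E
```

```text
{'clock': 0.0, 'position': array([ 167.04942671, -601.63852332,  230.18536822]), 'ee_rot': array([-1.34898581e-01,  9.90858780e-01,  1.09949389e-03, -2.04846420e-04]), 'gripper_width': 85.41875579065582}
scene {'camera_matrix': array([[392.42400046,   0.        , 326.46545643],
       [  0.        , 392.42400046, 207.46535557],
       [  0.        ,   0.        ,   1.        ]]), 'view': array([[ 6.36952352e-01,  7.70895391e-01, -3.46362102e-03,
        -3.07451883e+02],
       [-6.51840558e-01,  5.40971151e-01,  5.31464110e-01,
         2.91367425e+02],
       [ 4.11576952e-01, -3.36259586e-01,  8.47073730e-01,
        -1.30768253e+03],
       [ 0.00000000e+00,  0.00000000e+00,  0.00000000e+00,
         1.00000000e+00]])}
side {'camera_matrix': array([[385.36865324,   0.        , 322.77510116],
       [  0.        , 385.36865324, 197.57205796],
       [  0.        ,   0.        ,   1.        ]]), 'view': array([[-9.80219600e-01, -1.97040653e-01, -1.85611393e-02,
         4.95088726e+02],
       [ 1.18974016e-01, -6.61602164e-01,  7.40356509e-01,
        -1.12795313e+02],
       [-1.58160420e-01,  7.23503668e-01,  6.71958127e-01,
        -1.16970217e+03],
       [ 0.00000000e+00,  0.00000000e+00,  0.00000000e+00,
         1.00000000e+00]])}
```

View pics/scene0.png

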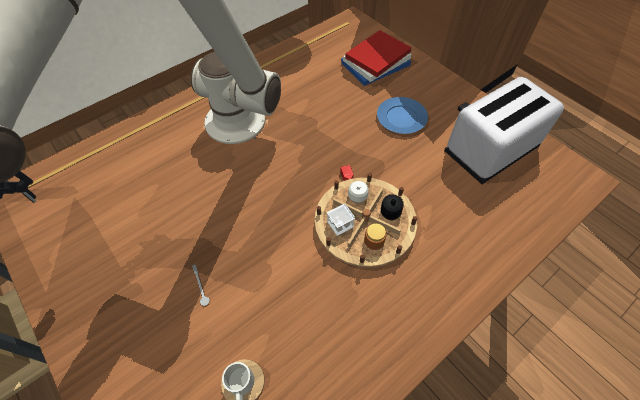

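View pics/side0.png

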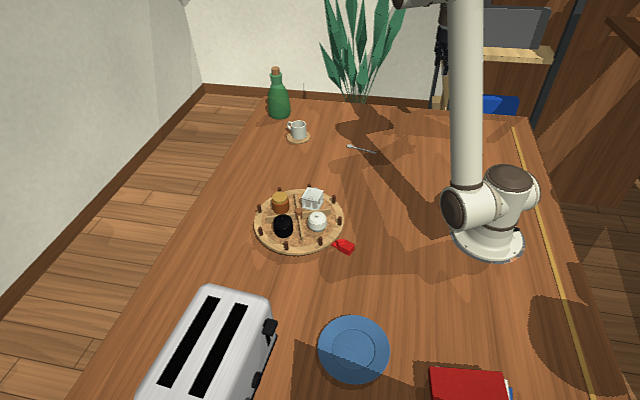

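The scene view shows the turntable with its knob near (366,212), the black jam pot at (392,207), and the red pointer at (347,173). In the side view they are at about (298,208), (284,226) and (345,246). Next I'll enlarge and measure.

```bash
cat > h.py <<'E'
from bench import arm, optics
import cv2, numpy as np
def proj(n,P):
    i=optics.camera_info(n); c=(i['view']@np.c_[np.atleast_2d(P),np.ones(len(np.atleast_2d(P)))].T)[:3]
    q=i['camera_matrix']@np.array([c[0],-c[1],-c[2]]); return (q[:2]/q[2]).T
def ray(n,uv,z):
    i=optics.camera_info(n); V=i['view']; d=np.linalg.inv(i['camera_matrix'])@[*uv,1]; d=V[:3,:3].T@(d*[1,-1,-1]); o=-V[:3,:3].T@V[:3,3]
    return (o+d*(z-o[2])/d[2])[:2]
E
python3 - <<'E'
from h import *
for n,(x,y),k in(('scene',(300,160),6),('side',(240,175),6)):
    im=cv2.imread(f'pics/{n}0.png'); w,h=130,100
    cv2.imwrite(f'pics/{n}0z.png',cv2.resize(im[y:y+h,x:x+w],None,fx=6,fy=6,interpolation=cv2.INTER_CUBIC))
    hs=cv2.cvtColor(im,cv2.COLOR_BGR2HSV); m=((hs[...,0]<6)|(hs[...,0]>175))&(hs[...,1]>190)&(hs[...,2]>90)
    m[:y]=0;m[y+h:]=0;m[:,:x]=0;m[:,x+w:]=0
    v,u=np.nonzero(m); print(n,len(u),u.mean(),v.mean(),ray(n,(u.mean(),v.mean()),22))
E
```

```text
scene 18 343.1111111111111 175.44444444444446 [417.64341946 117.48913903]
side 229 343.67248908296943 245.89082969432314 [414.4966098  140.67746095]
```

View pics/scene0z.png

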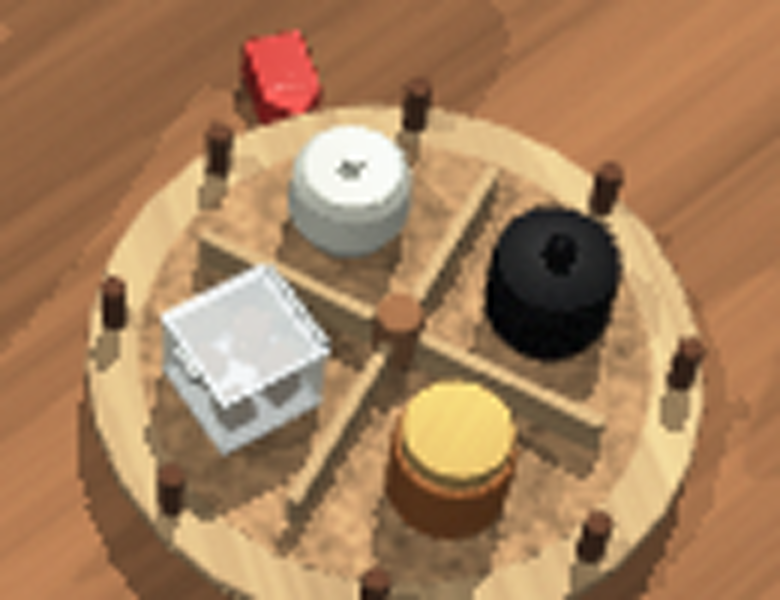

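View pics/side0z.png

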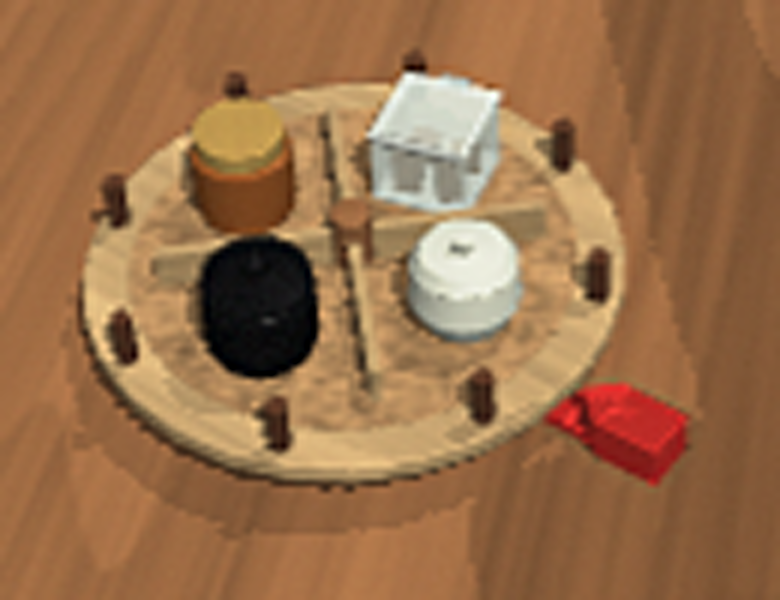

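The crops clearly show eight dark stud tops, the knob and the red pointer. In the scene crop the jam pot lies between the studs at (608,170) and (686,346). I'll fit the hub and angles from both views.

Run:
```python
from h import *
from scipy.optimize import least_squares
f=lambda L,o:(np.array(L)+.5)/6-.5+o
# ccw from above, starting with stud 22.5; determined by order below
S=f([(608,170),(417,85),(218,131),(113,285),(171,471),(375,577),(597,520),(686,346)],(300,160))
D=f([(276,405),(483,375),(597,255),(564,125),(414,57),(236,78),(115,180),(122,318)],(240,175))
for n,P in(('scene',S),('side',D)):
    W=np.array([ray(n,p,64) for p in P]); c=W.mean(0); a=np.degrees(np.arctan2(*(W-c).T[::-1])); print(n,c.round(1),np.linalg.norm(W-c,axis=1).round(),a.round(1))
print('knob',ray('scene',f([(401,312)],(300,160))[0],68),ray('side',f([(350,210)],(240,175))[0],68))
print('ptr',ray('scene',f([(280,65)],(300,160))[0],26),ray('side',f([(640,415)],(240,175))[0],26))
print('jamtop',ray('scene',f([(562,242)],(300,160))[0],62+34),ray('side',f([(257,255)],(240,175))[0],96))
print('tip/end side',[ray('side',p,26) for p in f([(555,415),(655,425),(688,433),(632,385)],(240,175))])
```

```text
scene [570.4  63.2] [127. 128. 127. 127. 127. 128. 127. 126.] [  88.1  133.3  178.3 -136.8  -91.9  -46.8   -1.8   43.1]
side [567.5  63.6] [129. 127. 127. 128. 128. 128. 127. 128.] [  88.3  133.3  178.  -136.9  -91.5  -46.9   -2.2   43.6]
knob [571.81200013  63.49852151] [568.0575742   62.80285125]
ptr [411.74984817 134.69344153] [407.95276171 134.69337331]
jamtop [601.33602746 128.00077333] [595.58520183 128.7012432 ]
tip/end side [array([448.40653794, 142.14979954]), array([399.88342136, 139.64706202]), array([383.57584878, 141.75140595]), array([414.75923802, 116.29107282])]
```

Both views agree:
- The hub is at about (569, 63).
- The jam pot sits at 65.7° and the pointer at 155.9°, so the disc needs about +90° counter-clockwise.

I'll push the stud now at 223° with closed fingertips, coming in at 203°, radius 128.

```bash
cat >> h.py <<'E'
from scipy.spatial.transform import Rotation as Ro
H=np.array([569.2,63.4])
def rows(T):
    "T: list of (theta_deg, radius, z): finger at that disc angle, tool y along -tangent; prints slide/dr per row"
    s=arm.read_state(); R0=Ro.from_quat(s['ee_rot']); print(round(s['clock'],2),s['position'].round(1),s['contact_force'].round(1),s['gripper_width'])
    for th,r,z in T:
        a=np.radians(th); p=np.r_[H+r*np.array([np.cos(a),np.sin(a)]),z]; b=a-np.pi/2
        y=np.array([np.cos(b),np.sin(b),0]); zz=np.array([0,0,-1.]); Rt=Ro.from_matrix(np.c_[np.cross(y,zz),y,zz])
        print(th,R0.inv().apply(p-s['position']).round().tolist(),(np.degrees((R0.inv()*Rt).as_rotvec())/8).round(2).tolist())
E
python3 -c "
from h import *
rows([(203,128,150)])"
```

```text
0.1 [ 167.1 -601.7  230.3] [ 0.  -0.4 -0.1] 85.30240194183258
203 [-438.0, 517.0, 81.0] [0.01, 0.0, -0.94]
```

>>> {"method": "step_arm", "body": {
  "motion": [
    {"dr": [0,0,0],"slide": [-40,47,0],"jaw": 0},
    {"dr": [0,0,-0.2],"slide": [-80,95,10],"jaw": 0},
    {"dr": [0,0,-0.3],"slide": [-120,142,20],"jaw": 0},
    {"dr": [0,0,-0.4],"slide": [-160,189,30],"jaw": 0},
    {"dr": [0,0,-0.5],"slide": [-200,236,40],"jaw": 0},
    {"dr": [0,0,-0.6],"slide": [-240,283,50],"jaw": 0},
    {"dr": [0,0,-0.7],"slide": [-280,330,60],"jaw": 0},
    {"dr": [0,0,-0.8],"slide": [-320,378,60],"jaw": 0}
  ]
}}

```text
clock: 1.1
position: [373.9, -151.2, 170.7]
ee_rot: [-0.19, 0.982, 0.0, -0.001]
contact_force: [1.4, -0.6, 1.0]
gripper_width: -0.1
grasp_force: 0.0
```

```bash
python3 -c "
from h import *
rows([(203,128,150)])"
```

```text
1.1 [ 373.9 -151.2  170.7] [ 1.4 -0.6  1. ] -0.07126104625043919
203 [-133.0, 124.0, 21.0] [0.0, -0.01, -0.13]
```

>>> {"method": "step_arm", "body": {
  "motion": [
    {"dr": [0,0,0],"slide": [-35,33,5],"jaw": 0},
    {"dr": [0,0,-0.1],"slide": [-70,66,10],"jaw": 0},
    {"dr": [0,0,-0.13],"slide": [-105,98,15],"jaw": 0},
    {"dr": [0,0,-0.13],"slide": [-133,124,21],"jaw": 0},
    {"dr": [0,0,-0.13],"slide": [-133,124,21],"jaw": 0},
    {"dr": [0,0,-0.13],"slide": [-133,124,21],"jaw": 0},
    {"dr": [0,0,-0.13],"slide": [-133,124,21],"jaw": 0},
    {"dr": [0,0,-0.13],"slide": [-133,124,21],"jaw": 0}
  ]
}}

```text
clock: 2.1
position: [450.9, 10.8, 150.5]
ee_rot: [-0.198, 0.98, 0.0, 0.0]
contact_force: [0.0, 0.3, -0.2]
gripper_width: 0.2
grasp_force: 0.0
```

```bash
python3 -c "
from h import *
rows([(203,128,150),(203,128,70),(203,128,46)])
im=[]
for n,(x,y) in(('scene',(290,110)),('side',(230,130))):
    im.append(cv2.resize(optics.get_image(n)[y:y+150,x:x+130],None,fx=3,fy=3,interpolation=cv2.INTER_CUBIC))
cv2.imwrite('pics/a1.png',np.hstack(im))
"
```

```text
2.1 [450.9  10.8 150.5] [ 0.   0.3 -0.2] 0.15297691935827742
203 [-1.0, 2.0, 1.0] [0.0, 0.0, -0.01]
203 [-1.0, 2.0, 81.0] [0.0, 0.0, -0.01]
203 [-1.0, 2.0, 105.0] [0.0, 0.0, -0.01]
```

View pics/a1.png

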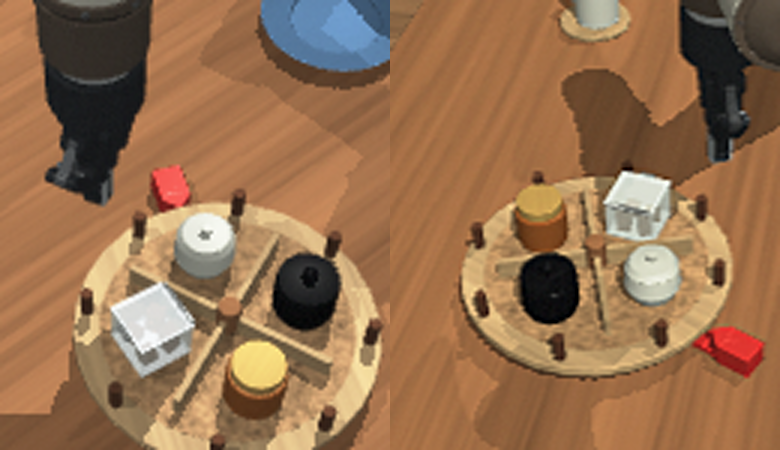

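The picture shows the closed fingertips, scene crop (95,195), hanging above the rim between the studs at 178° and 223°. I'll lower them to z = 46 and check.

>>> {"method": "step_arm", "body": {
  "motion": [
    {"dr": [0,0,0],"slide": [-1,2,30],"jaw": 0},
    {"dr": [0,0,0],"slide": [-1,2,60],"jaw": 0},
    {"dr": [0,0,0],"slide": [-1,2,80],"jaw": 0},
    {"dr": [0,0,0],"slide": [-1,2,92],"jaw": 0},
    {"dr": [0,0,0],"slide": [-1,2,104],"jaw": 0},
    {"dr": [0,0,0],"slide": [-1,2,104],"jaw": 0},
    {"dr": [0,0,0],"slide": [-1,2,104],"jaw": 0},
    {"dr": [0,0,0],"slide": [-1,2,104],"jaw": 0}
  ]
}}

```text
clock: 3.2
position: [451.8, 13.9, 46.9]
ee_rot: [-0.199, 0.98, 0.0, 0.001]
contact_force: [0.5, -0.6, 0.6]
gripper_width: 0.0
grasp_force: 0.0
```

```bash
python3 -c "
from h import *
rows([(203+2.5*i,128,46) for i in range(1,9)])"
```

```text
3.2 [451.8  13.9  46.9] [ 0.5 -0.6  0.6] 0.04238739969297876
205.5 [0.0, -6.0, 1.0] [-0.0, 0.01, -0.32]
208.0 [0.0, -11.0, 1.0] [-0.0, 0.01, -0.63]
210.5 [-1.0, -17.0, 1.0] [-0.0, 0.01, -0.94]
213.0 [-1.0, -23.0, 1.0] [-0.0, 0.01, -1.26]
215.5 [-2.0, -28.0, 1.0] [-0.0, 0.01, -1.57]
218.0 [-4.0, -33.0, 1.0] [-0.0, 0.01, -1.88]
220.5 [-5.0, -39.0, 1.0] [-0.0, 0.01, -2.19]
223.0 [-7.0, -44.0, 1.0] [-0.0, 0.01, -2.51]
```

>>> {"method": "step_arm", "body": {
  "motion": [
    {"dr": [0,0,-0.32],"slide": [0,-6,0],"jaw": 0},
    {"dr": [0,0,-0.63],"slide": [0,-11,0],"jaw": 0},
    {"dr": [0,0,-0.94],"slide": [-1,-17,0],"jaw": 0},
    {"dr": [0,0,-1.26],"slide": [-1,-23,0],"jaw": 0},
    {"dr": [0,0,-1.57],"slide": [-2,-28,0],"jaw": 0},
    {"dr": [0,0,-1.88],"slide": [-4,-33,0],"jaw": 0},
    {"dr": [0,0,-2.19],"slide": [-5,-39,0],"jaw": 0},
    {"dr": [0,0,-2.51],"slide": [-7,-44,0],"jaw": 0}
  ]
}}

```text
clock: 4.2
position: [474.9, -24.1, 46.7]
ee_rot: [-0.367, 0.93, 0.0, 0.0]
contact_force: [-1.9, 0.9, 0.8]
gripper_width: -0.2
grasp_force: 0.5
```

```bash
python3 -c "
from h import *
rows([(223+3*i,128,46) for i in range(1,9)])"
```

```text
4.2 [474.9 -24.1  46.7] [-1.9  0.9  0.8] -0.1813643187350325
226 [-1.0, -7.0, 1.0] [0.0, 0.0, -0.36]
229 [-1.0, -14.0, 1.0] [0.0, 0.0, -0.74]
232 [-2.0, -20.0, 1.0] [0.0, 0.0, -1.11]
235 [-3.0, -27.0, 1.0] [0.0, 0.0, -1.49]
238 [-5.0, -33.0, 1.0] [0.0, 0.0, -1.86]
241 [-7.0, -40.0, 1.0] [0.0, 0.0, -2.24]
244 [-9.0, -46.0, 1.0] [0.0, 0.0, -2.61]
247 [-12.0, -52.0, 1.0] [0.0, 0.0, -2.99]
```

>>> {"method": "step_arm", "body": {
  "motion": [
    {"dr": [0,0,-0.36],"slide": [0,-7,0],"jaw": 0},
    {"dr": [0,0,-0.74],"slide": [-1,-14,0],"jaw": 0},
    {"dr": [0,0,-1.11],"slide": [-2,-20,0],"jaw": 0},
    {"dr": [0,0,-1.49],"slide": [-3,-27,0],"jaw": 0},
    {"dr": [0,0,-1.86],"slide": [-5,-33,0],"jaw": 0},
    {"dr": [0,0,-2.24],"slide": [-7,-40,0],"jaw": 0},
    {"dr": [0,0,-2.61],"slide": [-9,-46,0],"jaw": 0},
    {"dr": [0,0,-2.99],"slide": [-12,-52,0],"jaw": 0}
  ]
}}

```text
clock: 5.2
position: [518.7, -54.0, 46.6]
ee_rot: [-0.552, 0.834, 0.0, -0.0]
contact_force: [-1.4, -0.9, 0.6]
gripper_width: -0.2
grasp_force: 0.5
```

```bash
python3 -c "
from h import *
rows([(247+3*i,128,46) for i in range(1,9)])
im=[]
for n,(x,y) in(('scene',(290,110)),('side',(230,130))):
    im.append(cv2.resize(optics.get_image(n)[y:y+150,x:x+130],None,fx=3,fy=3,interpolation=cv2.INTER_CUBIC))
cv2.imwrite('pics/a2.png',np.hstack(im))
"
```

```text
5.2 [518.7 -54.   46.6] [-1.4 -0.9  0.6] -0.16879988046753377
250 [0.0, -7.0, 1.0] [0.01, -0.0, -0.37]
253 [-1.0, -14.0, 1.0] [0.01, -0.0, -0.75]
256 [-1.0, -21.0, 1.0] [0.01, -0.0, -1.12]
259 [-3.0, -27.0, 1.0] [0.01, -0.0, -1.5]
262 [-4.0, -34.0, 1.0] [0.01, -0.0, -1.87]
265 [-6.0, -40.0, 1.0] [0.01, -0.0, -2.25]
268 [-8.0, -46.0, 1.0] [0.01, -0.0, -2.62]
271 [-11.0, -53.0, 1.0] [0.01, -0.0, -3.0]
```

View pics/a2.png

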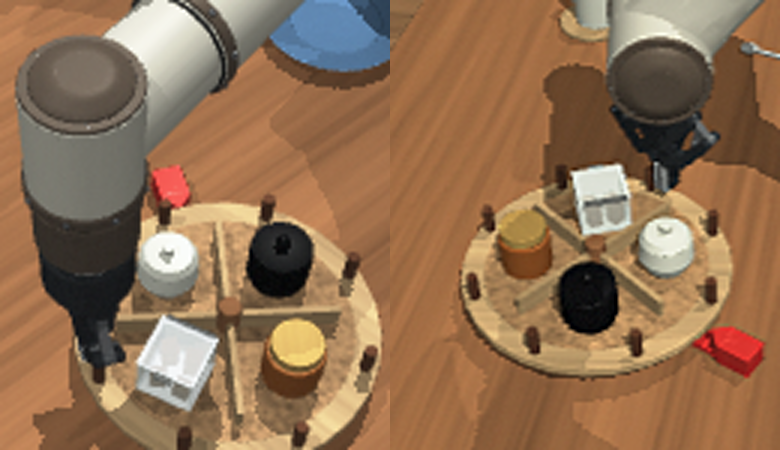

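The disc is turning: the pot moved to scene crop (280,255), about 30° so far, and the fingers touch only the stud. I'll keep pushing.

>>> {"method": "step_arm", "body": {
  "motion": [
    {"dr": [0,0,-0.37],"slide": [0,-7,0],"jaw": 0},
    {"dr": [0,0,-0.75],"slide": [-1,-14,0],"jaw": 0},
    {"dr": [0,0,-1.12],"slide": [-1,-21,0],"jaw": 0},
    {"dr": [0,0,-1.5],"slide": [-3,-27,0],"jaw": 0},
    {"dr": [0,0,-1.87],"slide": [-4,-34,0],"jaw": 0},
    {"dr": [0,0,-2.25],"slide": [-6,-40,0],"jaw": 0},
    {"dr": [0,0,-2.62],"slide": [-8,-46,0],"jaw": 0},
    {"dr": [0,0,-3.0],"slide": [-11,-53,0],"jaw": 0}
  ]
}}

```text
clock: 6.3
position: [571.6, -64.5, 46.4]
ee_rot: [0.713, -0.701, -0.0, 0.0]
contact_force: [-1.4, -0.8, 0.3]
gripper_width: 0.2
grasp_force: 0.5
```

```bash
python3 -c "
from h import *
rows([(271+2.5*i,128,46) for i in range(1,9)])"
```

```text
6.3 [571.6 -64.5  46.4] [-1.4 -0.8  0.3] 0.1684990291143628
273.5 [-0.0, -5.0, 0.0] [0.01, 0.0, -0.31]
276.0 [-0.0, -11.0, 0.0] [0.01, 0.0, -0.63]
278.5 [-1.0, -17.0, 0.0] [0.01, 0.0, -0.94]
281.0 [-2.0, -22.0, 0.0] [0.01, 0.0, -1.25]
283.5 [-3.0, -28.0, 0.0] [0.01, 0.0, -1.56]
286.0 [-4.0, -33.0, 0.0] [0.01, 0.0, -1.88]
288.5 [-6.0, -38.0, 0.0] [0.01, 0.0, -2.19]
291.0 [-8.0, -44.0, 0.0] [0.01, 0.0, -2.5]
```

>>> {"method": "step_arm", "body": {
  "motion": [
    {"dr": [0,0,-0.31],"slide": [0,-5,0],"jaw": 0},
    {"dr": [0,0,-0.63],"slide": [0,-11,0],"jaw": 0},
    {"dr": [0,0,-0.94],"slide": [-1,-17,0],"jaw": 0},
    {"dr": [0,0,-1.25],"slide": [-2,-22,0],"jaw": 0},
    {"dr": [0,0,-1.56],"slide": [-3,-28,0],"jaw": 0},
    {"dr": [0,0,-1.88],"slide": [-4,-33,0],"jaw": 0},
    {"dr": [0,0,-2.19],"slide": [-6,-38,0],"jaw": 0},
    {"dr": [0,0,-2.5],"slide": [-8,-44,0],"jaw": 0}
  ]
}}

```text
clock: 7.3
position: [615.4, -55.7, 46.4]
ee_rot: [0.824, -0.567, -0.001, 0.0]
contact_force: [-1.0, -0.6, -0.8]
gripper_width: -0.2
grasp_force: 0.5
```

```bash
python3 -c "
from h import *
rows([(291+1.5*i,128,46) for i in range(1,9)])
n,x,y='side',240,175
cv2.imwrite('pics/a3.png',cv2.resize(optics.get_image(n)[y:y+100,x:x+130],None,fx=6,fy=6,interpolation=cv2.INTER_CUBIC))
"
```

```text
7.3 [615.4 -55.7  46.4] [-1.  -0.6 -0.8] -0.2397178520788273
292.5 [0.0, -3.0, 0.0] [0.01, 0.0, -0.19]
294.0 [0.0, -6.0, 0.0] [0.01, 0.0, -0.38]
295.5 [-0.0, -10.0, 0.0] [0.01, 0.0, -0.57]
297.0 [-1.0, -13.0, 0.0] [0.01, 0.0, -0.75]
298.5 [-1.0, -16.0, 0.0] [0.01, 0.0, -0.94]
300.0 [-1.0, -20.0, 0.0] [0.01, 0.0, -1.13]
301.5 [-2.0, -23.0, 0.0] [0.01, 0.0, -1.32]
303.0 [-3.0, -26.0, 0.0] [0.01, 0.0, -1.5]
```

View pics/a3.png

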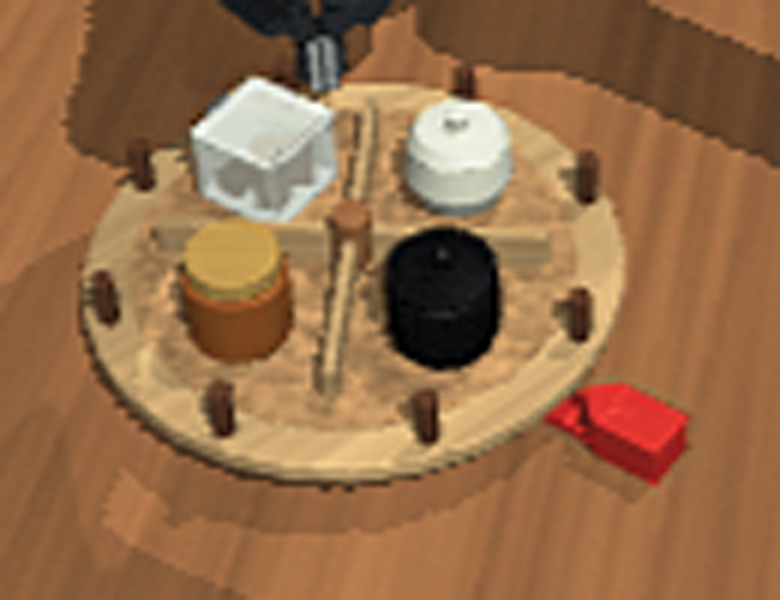

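The jam pot is now at crop (443,300), with the studs at (427,395) and (580,293) on either side of it. I'll measure the angle that is left.

```bash
python3 -c "
from h import *
P=(np.array([(427,395),(580,293),(588,157),(464,70),(141,148),(103,277),(218,387)])+.5)/6-.5+[240,175]
W=np.array([ray('side',p,64) for p in P])-[567.5,63.6]
a=np.degrees(np.arctan2(*W.T[::-1]))
print(a.round(1), ((a-np.array([-22.5,22.5,67.5,112.5,202.5,247.5,292.5]))%360).round(1))
"
```

```text
[ 120.3  165.5 -149.4 -104.9  -14.2   29.8   74.6] [142.8 143.  143.1 142.6 143.3 142.3 142.1]
```

The jam pot is at 142.7°, so 13.2° remain. I'll make one slow final push of 29 mm that settles at the end.

>>> {"method": "step_arm", "body": {
  "motion": [
    {"dr": [0,0,-0.3],"slide": [0,-5,0],"jaw": 0},
    {"dr": [0,0,-0.57],"slide": [0,-10,0],"jaw": 0},
    {"dr": [0,0,-0.85],"slide": [-1,-15,0],"jaw": 0},
    {"dr": [0,0,-1.13],"slide": [-1,-20,0],"jaw": 0},
    {"dr": [0,0,-1.37],"slide": [-2,-24,0],"jaw": 0},
    {"dr": [0,0,-1.5],"slide": [-3,-26,0],"jaw": 0},
    {"dr": [0,0,-1.57],"slide": [-3,-27.5,0],"jaw": 0},
    {"dr": [0,0,-1.63],"slide": [-3,-28.5,0],"jaw": 0}
  ]
}}

```text
clock: 8.35
position: [641.5, -42.6, 46.3]
ee_rot: [0.883, -0.469, -0.0, 0.0]
contact_force: [-1.8, 0.3, 0.7]
gripper_width: -0.1
grasp_force: 0.5
```

>>> {"method": "step_arm", "body": {
  "motion": [
    {"dr": [0,0,0],"slide": [0,0,0],"jaw": 0},
    {"dr": [0,0,0],"slide": [0,4,0],"jaw": 0},
    {"dr": [0,0,0],"slide": [0,12,0],"jaw": 0},
    {"dr": [0,0,0],"slide": [0,18,-5],"jaw": 0},
    {"dr": [0,0,0],"slide": [0,18,-30],"jaw": 0},
    {"dr": [0,0,0],"slide": [0,18,-60],"jaw": 0},
    {"dr": [0,0,0],"slide": [0,18,-100],"jaw": 0},
    {"dr": [0,0,0],"slide": [0,18,-130],"jaw": 0}
  ]
}}

```text
clock: 9.35
position: [626.9, -53.1, 178.8]
ee_rot: [0.883, -0.47, 0.001, -0.001]
contact_force: [0.1, 0.7, -0.2]
gripper_width: 0.0
grasp_force: 0.0
```

```bash
python3 -c "
from h import *
rows([])
im=[]
n,x,y='side',240,175
cv2.imwrite('pics/a4.png',cv2.resize(optics.get_image(n)[y:y+100,x:x+130],None,fx=6,fy=6,interpolation=cv2.INTER_CUBIC))
"
```

```text
9.35 [626.9 -53.1 178.8] [ 0.1  0.7 -0.2] 0.031874205540664904
```

View pics/a4.png

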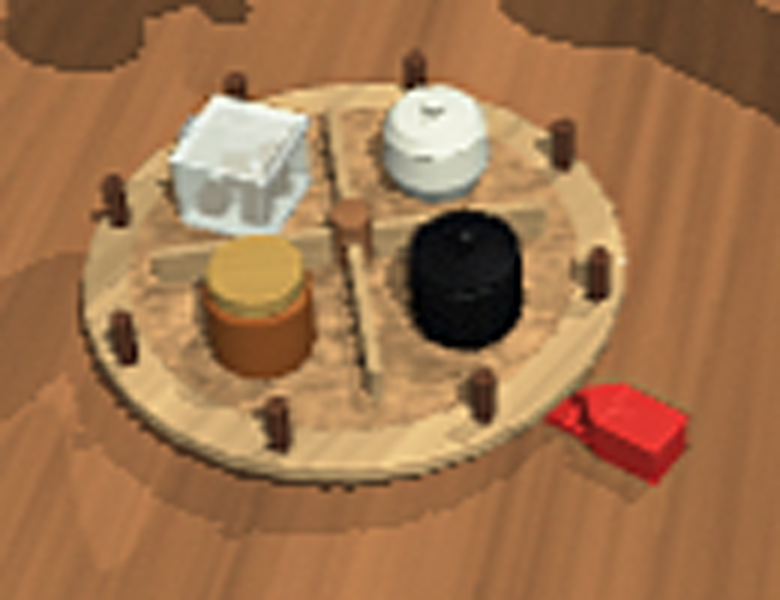

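The studs are back on their starting pixels, (483,375) and (597,255), so the disc has turned almost exactly 90°. The jam pot is at about 155.7° against the pointer's 155.9°, everything stands upright, and the fingers are clear. I'll hand the job in.

```bash
python3 -c "
from bench import arm
print(arm.job_done())"
```

```text
the job is handed in; nothing more can be done
None
```

I turned the turntable about 90° counter-clockwise; by my camera measurements the black jam pot is within about 1° of the red pointer, and the last picture showed all four things upright. The job was handed in at about 9.4 s with the arm clear; no verdict was returned.

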